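# Free the cake turntable's index plunger

### The job

Somebody has hung a small steel tart ring on the index plunger of the cake turntable. Lift the ring up and off over the plunger's knob and put it down in the empty square steel tub, then pull the plunger fully back, away from the disc, and keep holding it there so that the disc is free to turn: finish while still gripping or hooking the plunger against its spring. Do not shift the tart on the disc or knock the other things about.

Things in the scene. Friction and masses are not known exactly. Their poses are not given: they have to be found in the camera images.
- turntable: Fixed cake turntable: grey foot 190 mm wide, 18 high; aluminium disc 280 mm wide, its rim from z = 85 to 115 mm with dark index holes. Origin on the table under the disc's centre, z up. A grey block, 36 mm wide, 118 high, stands along its own -y, 150 to 175 mm from the centre, on a 14 mm high arm; the plunger runs level through it along -y at z = 100 mm. Beyond the block only the table lies below.
- seat_hole (a point): The mouth of the seat hole in the disc's rim: the point on the plunger's axis, 140 mm from the disc's centre. The way from here to plunger_knob is the direction in which the plunger is pulled.
- plunger_knob (a point): Centre of the plunger's black knob (30 mm diameter, 20 mm long along the level axis); moves with it. Seated: 235 mm from the disc's centre, z = 100 mm. From knob to block runs a bare steel shaft of 10 mm diameter, 50 mm long when seated, on which the ring hangs. Pull level, away from the disc, by gripping the knob or closing the fingers on the shaft behind the knob.
- plunger (a joint): Travel of the index plunger (m): 0 = seated, its pin 12 mm deep in the disc's hole; 0.020 = fully back against its stop. A spring pulls it home with about 5 N at 0 and 10 N at 0.020; let go, it snaps back.
- ring: Loose steel tart ring, 60 mm outside diameter, 3 mm wall, 25 mm wide along its axis, about 70 g. Origin at its centre, own y along its axis. At first it hangs upright on the plunger's shaft between block and knob, axis along the shaft, centre 22 mm below the shaft's axis (z = 78 mm). Its centre must rise 12 mm or more, best 22 mm, for the knob to pass through it.
- tub: Fixed open steel tub, 180 x 180 mm outside, 60 mm high, 4 mm walls and floor, empty. Origin at the centre of its underside on the table. The ring may lie, lean or stand anywhere in it.
- tart: Loose baked tart, 170 mm diameter, 24 mm high, resting on the turntable's disc (top at 115 mm). Origin at the centre of its underside. Leave alone.
- nozzle_a: Loose steel piping nozzle, a cone 25 mm wide and 48 mm high standing on the table on the robot's side. Origin at its underside. Leave alone.
- nozzle_b: Loose steel piping nozzle like the other, on the far side of the table. Leave alone.
- jar: Loose amber glass jar, 68 mm diameter, 85 mm high, on the far side of the table. Origin at its underside. Leave alone.
- spatula: Loose spatula lying flat at the left, beyond the tub. Leave alone.
There are look-alikes about, which are no part of the job. What is meant by the ring is not orange or yellow, and is the smaller of those in its own colour.

How it is judged:
By the outcome, as a careful person would: the job done as asked, in the order asked, and still so for the second after the job is handed in, while the arm keeps its last pose, push and grip.
It also fails if it takes over 50 s, if anything falls off the work surface, if the arm or the gripper's body presses on something with over 40 N, if the wrist force passes 120 N, or if a joint passes its speed limit or range.

### The arm

A 6-joint arm with a two-finger parallel gripper is mounted at the origin on the work surface. World frame = base frame: x ahead of the robot, y to its left, z up, the work surface at z = 0. Lengths are in m, angles in rad, forces in N, time in s.
With the tool pointing down it reaches from about 0.35 to 0.875 m from the base axis. Payload 15.5 kg.
Tool frame: the origin (TCP) lies on the centre line of the jaws, within the pads' length; the fingertips stand 17 mm ahead of it and the grasp point (between the pads) lies 2 mm behind it (r.tips_ahead is the distance from the TCP to the fingertips, in m); z points along the fingers, y is the line along which they close (so a half turn about z gives the same grasp; the last joint's range is limited). The gripper opens to 85 mm and grips with 20 to 120 N. Pads are 22 mm wide; open, the fingers measure 114 mm over their backs; the gripper's body (76 mm by 85 mm) begins 54 mm behind the grasp point. The pads swing forward as they close: fully open they stand 13 mm farther back than shut.
Start: joints at [-1.315, 0.494, 1.345, -0, 1.302, -0.096], TCP at [0.215, -0.587, 0.248] pointing down, gripper open.
Joint ranges: [-2.91, 2.91], [-0.82, 2.16], [0.22, 2.67], [-1.22, 4.37], [0.12, 2.79], [-3.08, 3.08]. Speed limits (rad/s): [1.89, 1.89, 2.57, 3.01, 3.01, 3.01].

### API

Orientations are given as a unit quaternion [x, y, z, w].
In Python, from cell import r gives the robot as it stands.
- The arm moves only by the shell command python3 -m jog 'ROWS' [OPENING]. ROWS is text: rows parted by semicolons, each of 4 numbers parted by spaces: the shift along the tool's x, y, z in m, then the turn about the tool's z in rad. In form: tx ty tz turn; .... A call has 1 to 5 rows; each row shifts and turns the commanded pose from where the row before left it, along the tool's axes as they then stand; what a row does not reach is not made up. A row lasts 1/8 s, in which the tool goes at most 62.5 mm and 10.7 degrees, less where a joint would pass 70% of its speed; a pose out of reach is approached as far as the arm can. A call is refused whole if a number of a shift passes 0.0625 or a number of a turn 0.188, either way. A call with a gripper value outside its range is refused whole. OPENING is the gripper's target within -1 to 1 (shut at 1, half-way at 0, fully open at -1), set as the call begins (- or left out, the last holds). The fingers move at their own pace and stop on an object; the grip force is fixed at half the most. Time passes only in rows, so rows that do not move let the fingers close. It gives the time, the measured TCP pose, the force, the opening and the grip force at its end, in the units of the state.
- r.sense(): the state, without advancing time (a new reading comes with each control period).
- r.snapshot(name): name is "scene" or "top"; returns (picture, depth): 420x560x3 uint8, red, green, blue; 420x560 float32, m along the optical axis (not along the pixel's ray), 0 where there is no reading.
- r.camera_model(name): a dict with "camera_matrix" (3x3 intrinsics, pixels), "pose" (4x4, takes a point from camera to world coordinates). Camera axes: x right, y down, z forward; pixel columns grow to the right and rows downward; lengths in m; the calibration is good to about 2 mm. A picture is of the moment at which its call begins. camera_model takes no time and is no camera call.
- r.close_job(): hands the job in; it is judged then, once.
The state is a dict: "t": time; "joint_pos": joint angles; "dq": joint speeds; "tau": joint torques, N m; "ee_pos": TCP position; "tcp_rot": TCP orientation; "ft_force": force on the tool from outside, world axes, zero at the start; "ft_torque": the same for the moment, N m; "gripper_width": finger opening in m; "grasp_force": force on a finger pad.
Only numpy, scipy, OpenCV 4.12 (cv2) and the standard library are available. Lean on these libraries where they do the work, as an engineer would, in place of code of your own. Each camera call takes 0.05 s, during which the arm holds its last target. There are 200 camera calls.

## Working session

There is one attempt and no reset: what is moved stays moved. The work goes in short steps, Python scripts to look and compute and a shell command to move; the robot and the scene stay as the last step left them, time stands still between calls to the robot, and variables do not carry over. Pictures are saved under pics/ and viewed, at most 10 in all, crops included, and the job is handed in when it is done.

```bash
ls; mkdir -p pics
python3 - <<'E'
from cell import r
import cv2,numpy as np
for n in("scene","top"):
    p,d=r.snapshot(n); cv2.imwrite(f"pics/{n}0.png",p[:,:,::-1]); np.savez(f"pics/{n}0.npz",p=p,d=d)
    m=r.camera_model(n); print(n,np.round(m["camera_matrix"],1).tolist(),np.round(m["pose"],3).tolist())
s=r.sense();print({k:np.round(v,3).tolist() for k,v in s.items()},r.tips_ahead)
E
```

```text
pics
scene [[422.9, 0.0, 281.0], [0.0, 422.9, 211.6], [0.0, 0.0, 1.0]] [[0.176, 0.693, -0.699, 1.286], [0.984, -0.131, 0.118, 0.027], [-0.01, -0.709, -0.706, 0.796], [0.0, 0.0, 0.0, 1.0]]
top [[426.6, 0.0, 273.5], [0.0, 426.6, 212.6], [0.0, 0.0, 1.0]] [[0.027, -0.977, 0.211, 0.328], [-1.0, -0.026, 0.006, 0.11], [-0.001, -0.211, -0.977, 1.268], [0.0, 0.0, 0.0, 1.0]]
{'t': 0.1, 'joint_pos': [-1.315, 0.494, 1.346, -0.0, 1.302, -0.096], 'dq': [-0.001, 0.0, -0.001, 0.001, -0.001, 0.001], 'tau': [0.001, -88.359, -38.456, -0.0, 0.005, 0.0], 'ee_pos': [0.215, -0.586, 0.248], 'tcp_rot': [0.985, 0.175, -0.0, -0.001], 'ft_force': [-0.122, -0.129, 0.332], 'ft_torque': [0.01, -0.011, 0.007], 'grasp_force': 0.0, 'gripper_width': 0.085} 0.017
```

View pics/scene0.png

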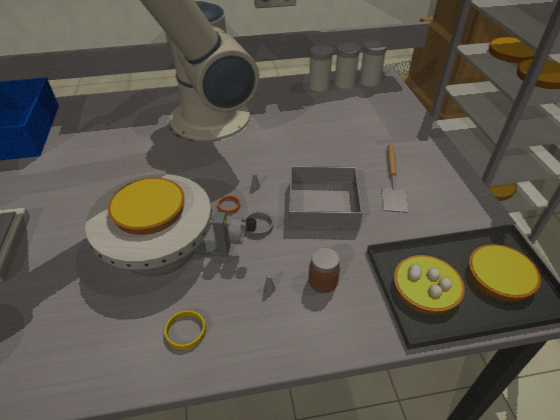

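View pics/top0.png

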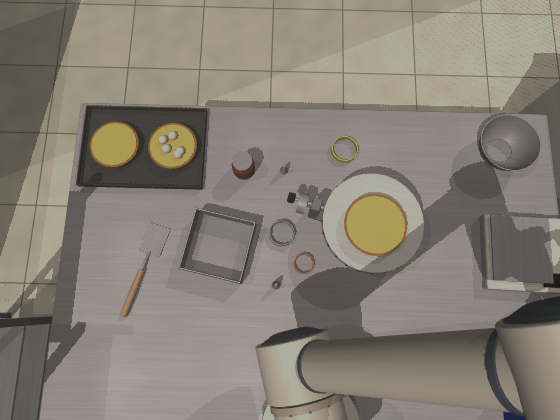

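Scene picture: turntable with the tart at (150,215), block at (218,235), knob at (251,225). Ring candidates: steel on the plunger shaft at (235,230), a grey ring lying at (260,223), orange at (228,205) and yellow at (185,330). In the top picture these are: on the shaft (304,203), lying grey (283,232), orange (304,262) and yellow (344,149). I take the one hanging on the shaft. One close crop will check it.

Run:
```python
import cv2,numpy as np
a=cv2.imread("pics/scene0.png")[185:265,190:290]; b=cv2.imread("pics/top0.png")[180:250,265:335]
a=cv2.resize(a,(500,400),interpolation=2)  # x5 
b=cv2.resize(b,None,fx=8,fy=8,interpolation=2)[:,:]
b=cv2.resize(cv2.imread("pics/top0.png")[180:240,270:330],(300,300),interpolation=2)
c=np.zeros((400,800,3),np.uint8);c[:,:500]=a;c[:300,500:]=b
cv2.imwrite("pics/crop1.png",c)
```

```text
(no output)
```

View pics/crop1.png

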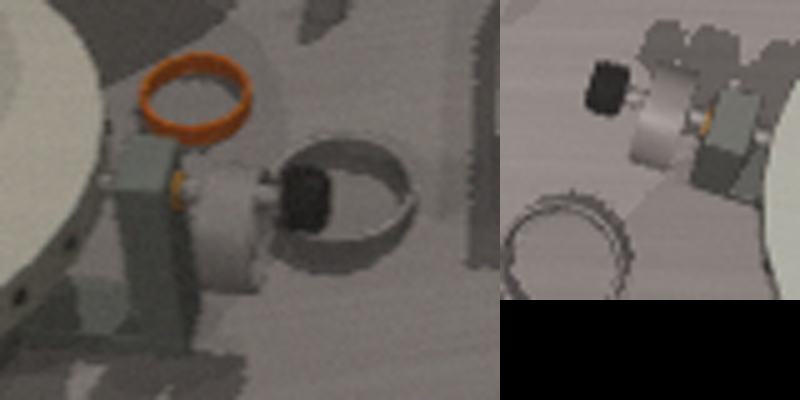

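The crop shows the ring hanging upright on the shaft, between the block (amber collar) and the black knob. It is smaller than the grey ring lying on the table, so it is the right one. Knob: scene (251.2,224.6), top (291.4,197.6). Ring: scene (235.6,230.6), top (302.6,203.4).

```bash
cat > h.py <<'E'
import numpy as np,cv2
from cell import r
def ray(n,u,v):
    m=r.camera_model(n);K=m["camera_matrix"];T=np.array(m["pose"])
    return T[:3,3],T[:3,:3]@np.linalg.inv(K)@np.array([u,v,1.])
def tri(a,b):
    o1,d1=ray("scene",*a);o2,d2=ray("top",*b)
    s=np.linalg.lstsq(np.c_[d1,-d2],o2-o1,rcond=None)[0]
    p,q=o1+s[0]*d1,o2+s[1]*d2
    return (p+q)/2,np.linalg.norm(p-q)
def cloud(n,d):
    m=r.camera_model(n);K=m["camera_matrix"];T=np.array(m["pose"])
    v,u=np.mgrid[:420,:560]
    P=np.stack([(u-K[0][2])/K[0][0]*d,(v-K[1][2])/K[1][1]*d,d],-1)@T[:3,:3].T+T[:3,3]
    P[d==0]=np.nan
    return P
E
python3 - <<'E'
from h import *
np.set_printoptions(precision=4,suppress=True)
for n,a,b in(("knob",(251.2,224.6),(291.4,197.6)),("ring",(235.6,230.6),(302.6,203.4))):print(n,*tri(a,b))
C={}
for n in("scene","top"):
    z=np.load(f"pics/{n}0.npz");P=cloud(n,z["d"]);img=z["p"].astype(int);C[n]=P
    k=tri((251.2,224.6),(291.4,197.6))[0]
    near=np.linalg.norm(P[...,:2]-k[:2],axis=-1)
    dark=(img.max(-1)<50)&(near<.03)&(P[...,2]>.07); Q=P[dark]
    print(n,"knob dark pts",len(Q),Q.mean(0),Q.min(0),Q.max(0))
    m=(abs(P[...,2]-.115)<.006)&(near<.45)&(img.min(-1)>70)
    mm=cv2.connectedComponentsWithStats(m.astype(np.uint8))
    i=1+np.argmax(mm[2][1:,4]);c,_=max(((c,cv2.contourArea(c)) for c in cv2.findContours((mm[1]==i).astype(np.uint8),0,1)[0]),key=lambda t:t[1])
    X=P[c[:,0,1],c[:,0,0]][:,:2]
    (e,rad)=cv2.minEnclosingCircle(X.astype(np.float32));print("disc",e,rad,mm[2][i])
    tb=[(P[...,2]>.055)&(P[...,2]<.065)&(abs(np.linalg.norm(P[...,:2]-np.array([.25,.24]),axis=-1))<.2)]
    for (u,v) in ([(324,200)] if n=="scene" else [(220,246)]):
        print("tub floor",P[v,u])
        Q=P[tb[0]]; print("rim z pts",len(Q)); print(cv2.minAreaRect(Q[:,:2].astype(np.float32)))
E
```

```text
knob [0.6252 0.0691 0.1002] 0.002000435638541
ring [0.6149 0.0342 0.0762] 0.0011012319581074784
scene knob dark pts 115 [0.6319 0.0682 0.1082] [0.6158 0.0569 0.0914] [0.642  0.0797 0.1173]
disc (0.560020923614502, -0.15701235830783844) 0.14158284664154053 [  85  174  126   90 5114]
tub floor [0.4785 0.283  0.0034]
rim z pts 137
((0.40368837118148804, 0.2678985595703125), (0.05344287306070328, 0.15507365763187408), 8.83750057220459)
top knob dark pts 55 [0.6225 0.07   0.1119] [0.6104 0.0612 0.1006] [0.6355 0.0805 0.1195]
disc (0.5598569512367249, -0.15677323937416077) 0.1404312551021576 [ 322  173  102  100 4813]
tub floor [0.4944 0.2739 0.0103]
rim z pts 108
((0.40483230352401733, 0.2667293846607208), (0.053222812712192535, 0.15596117079257965), 9.830984115600586)
```

Checks pass: the knob is 0.235 m from the disc centre at z = 0.100, and the ring is 0.199 m out at z ≈ 0.077. Next I measure the tub and the obstacles, and start turning the tool.

```bash
cat >> h.py <<'E'
D=np.array([.276,.961,0]);C0=np.array([.560,-.157,0])
def at(s,z): return C0+D*s+[0,0,z]
def togo(p,ang):   # tool-frame shift to p, and turn to tool-x heading ang
    from scipy.spatial.transform import Rotation as R
    s=r.sense();M=R.from_quat(s["tcp_rot"]).as_matrix()
    h=np.arctan2(M[1,0],M[0,0]);t=-(ang-h)
    print("t",s["t"],"tcp",np.round(s["ee_pos"],4),"heading",round(h,4),"shift",np.round(M.T@(np.array(p)-s["ee_pos"]),4),"turn",round(t,4),"w",s["gripper_width"],"F",np.round(s["ft_force"],1),"gf",s["grasp_force"])
HD=np.arctan2(D[1],D[0])
E
python3 -m jog '0 0 0 -0.18;0 0 0 -0.18;0 0 0 -0.18;0 0 0 -0.18;0 0 0 -0.18' -1
python3 - <<'E'
from h import *
np.set_printoptions(precision=4,suppress=True)
def pz(n,u,v,z):
    o,d=ray(n,u,v);return o+d*(z-o[2])/d[2]
t=[pz("top",*p,.06) for p in((199,208),(257,219),(242,283),(180,271))];print("tub",*t,np.mean(t,0))
print("scene floor ctr",pz("scene",325,203,.004))
print("jar",pz("top",243,158,.085),"nozA",pz("top",276,287,.02),"nozB",pz("top",285,170,.02),"greyring",pz("top",283,232,.02))
togo(at(.199,.20),HD)
E
```

```text
t: 0.72
ee_pos: [0.2153, -0.5865, 0.2479]
tcp_rot: [0.809, 0.588, 0.0, -0.0]
ft_force: [-0.1, 0.6, 0.3]
gripper_width: 0.0853
grasp_force: 0.0
tub [0.5971 0.3343 0.06  ] [0.569  0.1648 0.06  ] [0.3855 0.2003 0.06  ] [0.4141 0.3762 0.06  ] [0.4914 0.2689 0.06  ]
scene floor ctr [0.4911 0.2826 0.004 ]
jar [0.7443 0.2109 0.085 ] nozA [0.3786 0.1048 0.02  ] nozB [0.732  0.0864 0.02  ] greyring [0.5398 0.0882 0.02  ]
t 0.725 tcp [ 0.2153 -0.5865  0.2479] heading 1.2577 shift [0.7136 0.189  0.0483] turn -0.0334 w 0.085324002939577 F [-0.1  0.6  0.3] gf 0.0
```

```bash
python3 -m jog '0.05 0.014 0 -0.033;0.05 0.014 0 0;0.05 0.014 0 0;0.05 0.014 0 0;0.05 0.014 0 0' >/dev/null
python3 -m jog '0.05 0.014 0 0;0.05 0.014 0 0;0.05 0.014 0 0;0.05 0.014 0 0;0.05 0.014 0 0' > /dev/null
python3 -m jog '0.05 0.012 0 0;0.05 0.012 0 0;0.05 0.012 0 0;0.05 0.012 0 0;0 0 0 0'
python3 -c "
from h import *
togo(at(.199,.076),HD)"
```

```text
t: 2.6
ee_pos: [0.5957, 0.0338, 0.2477]
tcp_rot: [0.8, 0.6, 0.0, -0.0]
ft_force: [0.1, -0.7, -0.1]
gripper_width: 0.0855
grasp_force: 0.0
t 2.6 tcp [0.5957 0.0338 0.2477] heading 1.2882 shift [0.0057 0.0184 0.1717] turn -0.003 w 0.08551955562471868 F [ 0.1 -0.7 -0.1] gf 0.0
```

```bash
python3 -m jog '0.0057 0.0184 0.05 0;0 0 0.05 0;0 0 0.03 0;0 0 0 0;0 0 0 0'>/dev/null
python3 - <<'E'
from h import *
togo(at(.199,.074),HD)
p,_=r.snapshot("scene");cv2.imwrite("pics/s1.png",cv2.resize(p[150:270,170:330,::-1],(800,600),interpolation=2))
E
```

```text
t 3.225 tcp [0.6144 0.0308 0.1195] heading 1.2844 shift [ 0.0035 -0.0006  0.0455] turn -0.0067 w 0.08539013134195357 F [ 0.3 -0.1 -0.3] gf 0.0
```

View pics/s1.png

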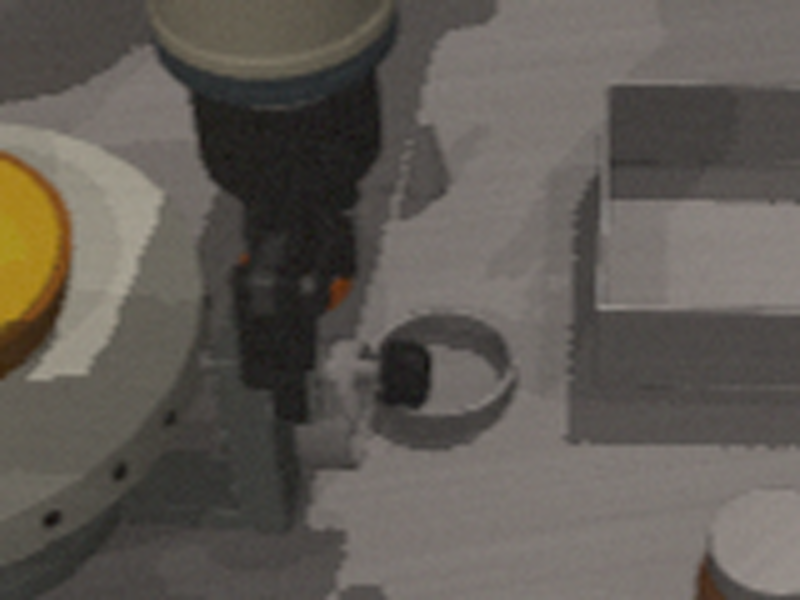

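The fingers stand astride the shaft above the ring (ring at about (330,400), near finger at (290,390)), and the knob is clear. I'll correct by 4 mm along the shaft, then descend and close.

```bash
python3 -m jog '0.004 -0.0005 0.01 -0.006;0 0 0.02 0;0 0 0.0155 0;0 0 0 0;0 0 0 0'
python3 -c "
from h import *
togo(at(.199,.074),HD)"
```

```text
t: 3.9
ee_pos: [0.6149, 0.0352, 0.0732]
tcp_rot: [0.799, 0.602, 0.0, 0.0]
ft_force: [0.4, -0.3, 0.3]
gripper_width: 0.0849
grasp_force: 0.0
t 3.9 tcp [0.6149 0.0352 0.0732] heading 1.2909 shift [-0.0009  0.0003 -0.0008] turn -0.0003 w 0.08491879614977388 F [ 0.4 -0.3  0.3] gf 0.0
```

```bash
python3 -m jog '0 0 0 0;0 0 0 0;0 0 0 0;0 0 0 0;0 0 0 0' 1; python3 -m jog '0 0 0 0;0 0 0 0'
python3 -c "
from h import *
togo(at(.199,.096),HD)"
```

```text
t: 4.53
ee_pos: [0.6151, 0.0351, 0.0736]
tcp_rot: [0.799, 0.601, 0.001, 0.0]
ft_force: [-0.8, 0.1, 6.4]
gripper_width: 0.0571
grasp_force: 62.4
t: 4.78
ee_pos: [0.6151, 0.0351, 0.0736]
tcp_rot: [0.799, 0.601, 0.001, 0.0]
ft_force: [-0.0, -0.4, 5.6]
gripper_width: 0.0569
grasp_force: 62.4
t 4.775 tcp [0.6151 0.0351 0.0736] heading 1.2907 shift [-0.0008  0.0001 -0.0224] turn -0.0004 w 0.05691907665887961 F [-0.  -0.4  5.6] gf 62.35746762889903
```

The width of 57 mm means the pads hold the ring about 8 mm above its diameter. I'll re-grip 6 mm lower, which leaves the gripper body about 6 mm over the block.

```bash
python3 -m jog '0 0 0 0;0 0 0 0;0 0 0 0;0 0 0.003 0;0 0 0.0035 0' -1; python3 -m jog '0 0 0 0;0 0 0 0;0 0 0 0;0 0 0 0;0 0 0 0' 1
python3 -c "
from h import *
togo(at(.199,.096),HD)"
```

```text
t: 5.4
ee_pos: [0.6145, 0.0351, 0.066]
tcp_rot: [0.799, 0.602, -0.0, -0.0]
ft_force: [-0.3, 0.4, 0.2]
gripper_width: 0.0855
grasp_force: 0.0
t: 6.02
ee_pos: [0.6147, 0.0351, 0.0664]
tcp_rot: [0.799, 0.602, 0.0, 0.0]
ft_force: [-0.7, 0.5, 3.0]
gripper_width: 0.0574
grasp_force: 63.5
t 6.025 tcp [0.6147 0.0351 0.0664] heading 1.2908 shift [-0.0008  0.0005 -0.0296] turn -0.0004 w 0.05735710550159496 F [-0.7  0.5  3. ] gf 63.5052808286855
```

```bash
python3 -m jog '0 0 -0.007 0;0 0 -0.008 0;0 0 -0.007 0;0 0 0 0;0 0 0 0'
python3 - <<'E'
from h import *
togo(at(.275,.088),HD)
p,_=r.snapshot("scene");cv2.imwrite("pics/s2.png",cv2.resize(p[150:270,170:330,::-1],(800,600),interpolation=2))
E
```

```text
t: 6.65
ee_pos: [0.6145, 0.0352, 0.0882]
tcp_rot: [0.799, 0.602, -0.0, -0.0]
ft_force: [0.1, 0.4, -0.3]
gripper_width: 0.0572
grasp_force: 63.9
t 6.65 tcp [0.6145 0.0352 0.0882] heading 1.2908 shift [0.0752 0.0007 0.0002] turn -0.0004 w 0.057192326264500916 F [ 0.1  0.4 -0.3] gf 63.855917234905064
```

View pics/s2.png

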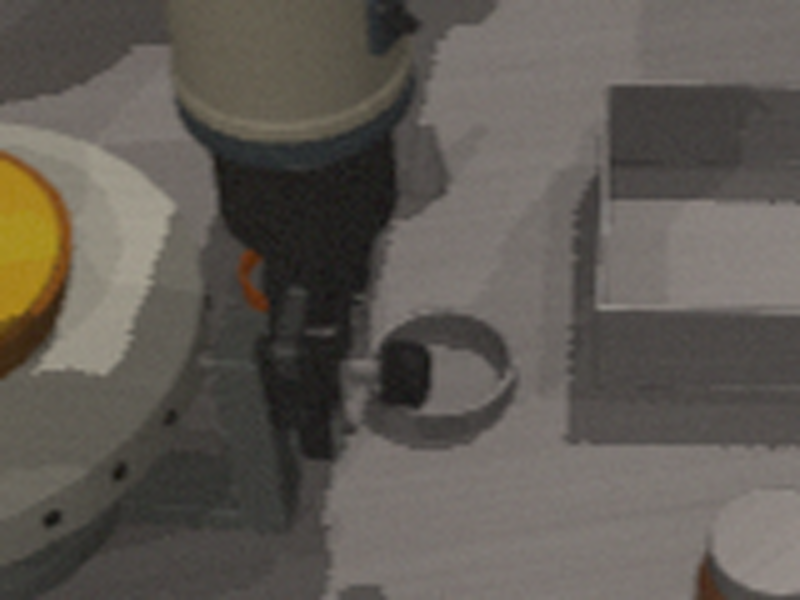

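The ring is up with the fingers: the place below the shaft at about (330,450) is now empty, and the force is near zero. I'll slide it out over the knob in small steps.

```bash
python3 -m jog '0.008 0 0 0;0.01 0 0 0;0.01 0 0 0'; python3 -m jog '0.012 0 0 0;0.012 0 0 0;0.015 0 0 0;0.015 0 0 0;0 0 0 0'
python3 -c "
from h import *
togo(at(.285,.16),HD)"
```

```text
t: 7.08
ee_pos: [0.6225, 0.063, 0.0882]
tcp_rot: [0.799, 0.602, -0.0, -0.0]
ft_force: [-0.1, 0.3, -0.6]
gripper_width: 0.0574
grasp_force: 63.9
t: 7.7
ee_pos: [0.6375, 0.1152, 0.0882]
tcp_rot: [0.798, 0.602, 0.0, 0.0]
ft_force: [-0.1, -1.0, -1.6]
gripper_width: 0.0574
grasp_force: 63.9
t 7.7 tcp [0.6375 0.1152 0.0882] heading 1.2922 shift [ 0.002   0.0007 -0.0718] turn 0.001 w 0.05744838006106048 F [-0.1 -1.  -1.6] gf 63.85919309046585
```

Free of the knob, with no contact forces. Now I raise it and go over the tub.

```bash
python3 -m jog '0.01 0 -0.03 0;0 0 -0.035 0;0 0 -0.01 0'
python3 - <<'E'
from h import *
togo([.491,.270,.04],np.radians(80.6))
E
```

```text
t: 8.07
ee_pos: [0.6408, 0.1234, 0.1654]
tcp_rot: [0.799, 0.602, 0.001, 0.001]
ft_force: [0.3, 0.9, -0.8]
gripper_width: 0.057
grasp_force: 64.1
t 8.075 tcp [0.6408 0.1234 0.1654] heading 1.2908 shift [ 0.0994 -0.1849  0.1249] turn -0.116 w 0.056960208349442244 F [ 0.3  0.9 -0.8] gf 64.14127544034272
```

```bash
python3 -m jog '0.02 -0.037 0 0;0.02 -0.037 0 0;0.02 -0.037 0 0;0.02 -0.037 0 0;0.02 -0.037 0 0'>/dev/null; python3 -m jog '0 0 0 -0.116;0 0 0.04 0;0 0 0.03 0;0 0 0 0'
python3 - <<'E'
from h import *
togo([.491,.270,.027],np.radians(80.6))
E
```

```text
t: 9.2
ee_pos: [0.4883, 0.2699, 0.0913]
tcp_rot: [0.763, 0.647, -0.002, -0.001]
ft_force: [-1.0, 0.2, 0.3]
gripper_width: 0.0573
grasp_force: 64.2
t 9.2 tcp [0.4883 0.2699 0.0913] heading 1.4066 shift [0.0007 0.0029 0.0643] turn -0.0002 w 0.05733347445498221 F [-1.   0.2  0.3] gf 64.2268572395551
```

```bash
python3 -m jog '0 0.003 0.02 0;0 0 0.02 0;0 0 0.012 0;0 0 0.007 0;0 0 0.004 0'
python3 -m jog '0 0 0 0;0 0 0 0;0 0 0 0;0 0 0 0;0 0 0 0' -1; python3 -m jog '0 0 -0.02 0;0 0 -0.03 0;0 0 -0.05 0;0 0 -0.05 0;0 0 0 0'
python3 - <<'E'
from h import *
togo(at(.206,.17),HD)
E
```

```text
t: 9.82
ee_pos: [0.493, 0.2704, 0.0305]
tcp_rot: [0.763, 0.647, 0.0, 0.0]
ft_force: [0.4, -0.5, -0.0]
gripper_width: 0.0572
grasp_force: 64.2
t: 10.45
ee_pos: [0.4928, 0.2703, 0.0304]
tcp_rot: [0.763, 0.647, 0.0, 0.0]
ft_force: [0.4, 0.6, -0.1]
gripper_width: 0.0854
grasp_force: 0.0
t: 11.08
ee_pos: [0.4945, 0.271, 0.184]
tcp_rot: [0.763, 0.647, 0.003, 0.001]
ft_force: [-0.3, 0.1, -0.2]
gripper_width: 0.0852
grasp_force: 0.0
t 11.075 tcp [0.4945 0.271  0.184 ] heading 1.4068 shift [-0.207   0.1582  0.0141] turn 0.1157 w 0.0852387695256378 F [-0.3  0.1 -0.2] gf 0.0
```

```bash
python3 -m jog '-0.04 0.03 0 0.1157;-0.04 0.03 0 0;-0.04 0.03 0 0;-0.04 0.03 0 0;0 0 0 0'
python3 - <<'E'
from h import *
togo(at(.208,.098),HD)
p,_=r.snapshot("scene");cv2.imwrite("pics/s3.png",cv2.resize(p[150:270,210:370,::-1],(800,600),interpolation=2))
E
```

```text
t: 11.7
ee_pos: [0.5699, 0.0827, 0.1794]
tcp_rot: [0.8, 0.6, -0.0, -0.0]
ft_force: [-0.4, 1.2, -1.2]
gripper_width: 0.0856
grasp_force: 0.0
t 11.7 tcp [0.5699 0.0827 0.1794] heading 1.2875 shift [-0.0249  0.0568  0.0814] turn -0.0036 w 0.08556862679221283 F [-0.4  1.2 -1.2] gf 0.0
```

View pics/s3.png

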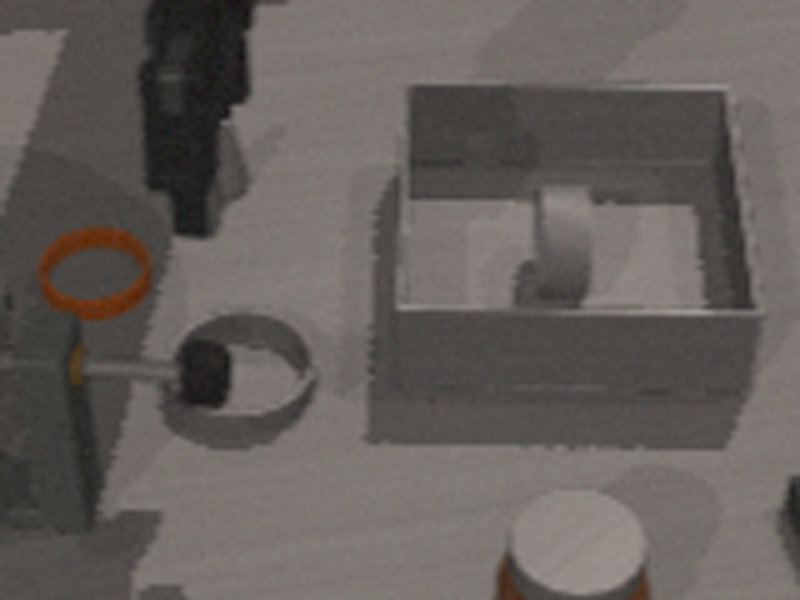

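The ring stands inside the tub at (565,245) and the shaft is bare from (80,370) to (180,370), with the knob at (205,373). Next I move over the shaft and descend behind the knob.

```bash
python3 -m jog '-0.0125 0.0285 0 -0.003;-0.0125 0.0285 0 0;0 0 0 0;0 0 0 0'>/dev/null
python3 -c "
from h import *
togo(at(.208,.098),HD)"
```

```text
t 12.25 tcp [0.6162 0.0471 0.1797] heading 1.2948 shift [-0.0037  0.0024  0.0817] turn 0.0037 w 0.08541062599119899 F [-0.   1.  -0.1] gf 0.0
```

```bash
python3 -m jog '-0.0037 0.0024 0.03 0.0037;0 0 0.03 0;0 0 0.021 0;0 0 0 0;0 0 0 0'
python3 -m jog '0 0 0 0;0 0 0 0;0 0 0 0;0 0 0 0;0 0 0 0' 1;python3 -m jog '0 0 0 0;0 0 0 0;0 0 0 0'
python3 -c "
from h import *
togo(at(.238,.098),HD)"
```

```text
t: 12.88
ee_pos: [0.6185, 0.0424, 0.1001]
tcp_rot: [0.799, 0.602, 0.0, 0.0]
ft_force: [-0.3, -0.3, -0.5]
gripper_width: 0.0855
grasp_force: 0.0
t: 13.5
ee_pos: [0.6183, 0.0419, 0.0995]
tcp_rot: [0.799, 0.601, -0.0, -0.0]
ft_force: [-2.3, 0.1, 4.6]
gripper_width: 0.0081
grasp_force: 58.5
t: 13.88
ee_pos: [0.6183, 0.0419, 0.0994]
tcp_rot: [0.799, 0.601, -0.0, -0.0]
ft_force: [-3.5, 1.1, 6.2]
gripper_width: 0.0083
grasp_force: 58.5
t 13.875 tcp [0.6183 0.0419 0.0994] heading 1.2904 shift [ 0.0307 -0.0012  0.0014] turn -0.0008 w 0.00826162432708902 F [-3.5  1.1  6.2] gf 58.545761704444885
```

The shaft is gripped. Pull gently and watch the force.

```bash
python3 -m jog '0.003 0 0 0;0.004 0 0 0;0.004 0 0 0;0.003 0 0 0;0 0 0 0'; python3 -m jog '0.002 0 0 0;0.002 0 0 0;0.001 0 0 0;0 0 0 0;0 0 0 0'
python3 -c "
from h import *
togo(at(.238,.098),HD)"
```

```text
t: 14.5
ee_pos: [0.622, 0.0547, 0.0994]
tcp_rot: [0.799, 0.601, -0.001, 0.0]
ft_force: [-4.5, -6.7, 7.3]
gripper_width: 0.0078
grasp_force: 58.6
t: 15.12
ee_pos: [0.6233, 0.0592, 0.0994]
tcp_rot: [0.799, 0.601, -0.001, 0.0]
ft_force: [-5.4, -9.3, 6.3]
gripper_width: 0.008
grasp_force: 58.6
t 15.125 tcp [0.6233 0.0592 0.0994] heading 1.2903 shift [ 0.0127 -0.0012  0.0014] turn -0.0008 w 0.008045389686068907 F [-5.4 -9.3  6.3] gf 58.58255982398987
```

```bash
python3 -m jog '0.001 0 0 0;0.001 0 0 0;0 0 0 0'; python3 -m jog '0.001 0 0 0;0 0 0 0;0 0 0 0'; python3 -m jog '0.001 0 0 0;0 0 0 0;0 0 0 0'
```

```text
t: 15.5
ee_pos: [0.6239, 0.0611, 0.0994]
tcp_rot: [0.799, 0.601, -0.001, 0.0]
ft_force: [-5.1, -8.0, 6.3]
gripper_width: 0.0076
grasp_force: 58.6
t: 15.88
ee_pos: [0.624, 0.0613, 0.0994]
tcp_rot: [0.799, 0.601, -0.001, 0.001]
ft_force: [-5.8, -15.5, 8.4]
gripper_width: 0.0082
grasp_force: 58.7
t: 16.25
ee_pos: [0.624, 0.0614, 0.0993]
tcp_rot: [0.799, 0.601, -0.002, 0.001]
ft_force: [-7.0, -24.1, 9.9]
gripper_width: 0.0077
grasp_force: 58.8
```

The stop is reached: 20 mm of travel, and the force jumps while the TCP stands still. I'll hold and verify.

```bash
python3 -m jog '0 0 0 0;0 0 0 0;0 0 0 0;0 0 0 0;0 0 0 0'
python3 - <<'E'
from h import *
p,d=r.snapshot("scene");cv2.imwrite("pics/s4.png",cv2.resize(p[140:300,130:370,::-1],(800,533),interpolation=2))
E
```

```text
t: 16.88
ee_pos: [0.624, 0.0614, 0.0993]
tcp_rot: [0.799, 0.601, -0.002, 0.001]
ft_force: [-8.6, -23.5, 9.4]
gripper_width: 0.0078
grasp_force: 58.8
```

View pics/s4.png

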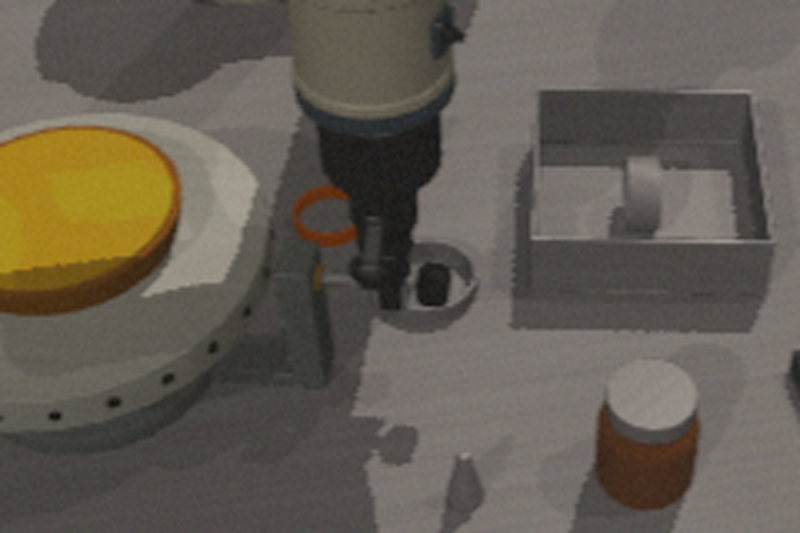

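The knob has moved from column 251 to 260 in the scene picture, which is about 20 mm. The fingers hold the shaft behind it, the ring stands in the tub, and the tart, jar and nozzle are unmoved.

```bash
python3 -c "
from cell import r
print(r.close_job())"
```

```text
the job is handed in; nothing more can be done
None
```

The ring is standing in the tub, and the gripper is holding the plunger fully back against its stop (about 20 mm of travel); I handed the job in at about 17 s, and no verdict came back.

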